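# Rock the shipping bung out of a valve

### The arm

A 6-joint arm with a two-finger parallel gripper is mounted at the origin on the work surface. World frame = base frame: x ahead of the robot, y to its left, z up, the work surface at z = 0. Lengths are in m, angles in degrees, forces in N, time in s.
With the tool pointing down it reaches from about 0.325 to 0.85 m from the base axis. Payload 15.5 kg.
Tool frame: the origin (TCP) lies midway between the tips of the shut fingers; the grasp point (between the pads) lies 19 mm behind it; z points along the fingers, y is the direction in which the jaws open and shut (so a half turn about z gives the same grasp; the last joint's range is limited). The gripper opens to 91 mm and grips with 3 to 60 N. Pads are 32 mm wide; open, the fingers measure 118 mm over their backs; the gripper's body (76 mm by 178 mm) begins 60 mm behind the grasp point.
Start: joints at [69.414, 28.281, 77.091, -0, 74.628, -5.472], TCP at [0.163, 0.603, 0.214] pointing down, gripper open.
Joint ranges: [-166.48, 166.48], [-47.26, 123.95], [12.59, 153.08], [-70.14, 250.14], [6.76, 159.57], [-176.63, 176.63]. Speed limits (degrees/s): [108.29, 108.29, 147.25, 172.46, 172.46, 172.46].

### API

Orientations are given as a 3x3 rotation matrix whose columns are the frame's x, y, z axes.
In Python, from plant import * gives the robot as it stands.
- The arm moves only by the tool jog_arm, never from a script. Its argument "steps" is a list of rows, each a list of 7 numbers: the closure, from -1 (fully open) to 1 (shut), then the shift along the tool's x, y, z in m, then the turn, a rotation vector about the tool's x, y, z in degrees. A call has 1 to 8 rows; each row is the pose to reach, as a shift and turn from the pose commanded when the call began, along the tool's axes at that moment; what a row does not reach only later rows make up. A row lasts 1/10 s, in which the tool goes at most 50 mm and 8.59 degrees, less where a joint would pass 70% of its speed; a pose out of reach is approached as far as the arm can. A call with a gripper value outside its range is refused whole. The fingers move at their own pace and stop on an object; "newtons" is the grip in N (left out, the last holds). Time passes only in rows, so rows that repeat a pose let the fingers close. It gives the time, the measured TCP pose, the force and the opening at its end, in the units of the state.
- sense(): the state, without advancing time (a new reading comes with each control period).
- capture(name): name is "side" or "top" or "wrist"; returns the picture (384x512x3 uint8, red, green, blue); there is no depth.
- camera_info(name): a dict with "vfov" (degrees; the focal length in pixels is half the picture's height over the tangent of half this angle, whatever the lens; pixels are square), "cx", "cy" (the principal point, pixels), "origin" and "orientation" of the camera in the world. Camera axes: x right, y down, z forward; pixel columns grow to the right and rows downward; lengths in m; the calibration is good to about 2 mm. A picture is of the moment at which its call begins: read the wrist's pose just before it. camera_info takes no time and is no camera call; for the wrist camera it gives the pose at the moment of the call.
- job_done(): hands the job in, once; it reports no verdict.
Trained networks look in the newest picture that a camera, given by its name, has taken for a name from the list of things; names that differ only in an ending like _2 or _b are one class to them, and where a whole thing is asked for, a point or a joint stands for the part that bears it (a point fixed in the world has none). Each returns a list of dicts, best first, with "p" (0 to 1); they miss things now and then, are a little off and sometimes report something else, mostly with a low value. They report only what shows in the picture. A call takes as long as a camera call.
- masks_of(query, camera): "mask" (384x512 bool, what is visible of it) and "rect" ([left, top, width, height] in pixels, round what is visible of it).
- pinpoint(query, camera): "xy" ([column, row] in pixels: a listed point, or the origin of a listed thing).
The state is a dict: "time": time; "joints": joint angles; "joint_vel": joint speeds; "effort": joint torques, N m; "tcp_pos": TCP position; "tcp_rot": TCP orientation; "ft_force": force on the tool from outside, world axes, zero at the start; "wrist_torque": the same for the moment, N m; "width": finger opening in m.
Only numpy, scipy, OpenCV 4.12 (cv2) and the standard library are available. Lean on these libraries where they do the work, as an engineer would, in place of code of your own. Each camera call takes 0.05 s, during which the arm holds its last target.

### The job

The valve with the yellow bung is next for the test cabinet: grip its yellow bung by the upright paddle, rock it side to side across the paddle's flat faces to work the two tight rubber lips loose, pull it straight up out of the port and put it in the grey tub. Leave the valve with the blue bung as it stands.

Things in the scene. Friction and masses are not known exactly. Their poses are not given: they have to be found in the camera images.
- valve: Metal valve holding the yellow bung, fixed, 96 high, base 84x84, head 60 (x) x 68 (y), orange gasket. Origin: centre of underside, z up. Port: slot in its top, 25 (x) x 44 (y), floor 52 up; a pocket there seats the bung's foot. At 88-96 up, black rubber lips on its +y and -y sides grip the bung; each slides outward 7 at most when pushed with 10 N and stays there. All mm
- bung: Loose yellow bung in valve, 90 mm long, 60 g. Origin under its foot, 52 mm above valve's; axes as valve's at start. Foot: bar along x, r 8, axis 8 up = pivot. Bead 31 wide (y) 26-33 up, caught under the lips: no plain pull. Neck 22x22, 33-50 up. Paddle 50-90 up, 30 (x) x 14 thick (y). Tilt about x some 10 deg each way to push both lips back; then it lifts freely, clear after 44
- tub: The grey plastic tub, open on top, fixed on the table: 220 mm (x) by 180 mm (y), 60 mm high, walls and floor 4 mm thick. Origin: centre of its underside, z up.
- other_valve: The look-alike valve with the blue bung, standing loose on the table: same size and shape as the other, its bung does not come out. Overall 142 mm high with its bung. Origin: centre of its underside, z up.

How it is judged:
By the outcome, as a careful person would: the job done as asked, in the order asked, and still so for the second after the job is handed in, with the robot touching nothing.
It also fails if it takes over 45 s, if anything falls off the work surface, if the arm or the gripper's body presses on something with over 40 N, if the wrist force passes 120 N, or if a joint passes its speed limit or range.

## Working session

There is one attempt and no reset: what is moved stays moved. The work goes in short steps, Python scripts to look and compute and a tool call to move; the robot and the scene stay as the last step left them, time stands still between calls to the robot, and variables do not carry over. Pictures are saved under pics/ and viewed, and the job is handed in when it is done.

Besides the shell and the picture viewer there is one more tool, called after ">>>" as name(argument=value, ...) on one line, values as JSON. jog_arm: Moves the arm, as the interface text tells. Its arguments: {"type":"object","properties":{"steps":{"type":"array","items":{"type":"array","items":{"type":"number"}}},"newtons":{"type":"number"}},"required":["steps"]}

```bash
ls; mkdir -p pics; python3 - <<'E'
from plant import *
import cv2
s=sense();print(s)
for n in("side","top","wrist"):
    ci=camera_info(n);print(n,ci)
    im=capture(n);cv2.imwrite(f"pics/{n}0.png",im[:,:,::-1])
    for q in("bung","valve","other_valve","tub"):
        for d in masks_of(q,n)[:3]:print(q,'mask',round(d["p"],2),d["rect"])
        for d in pinpoint(q,n)[:3]:print(q,'pt',round(d["p"],2),d["xy"])
print(sense()["time"])
E
```

```text
pics
{'time': 0.0, 'joints': array([ 6.94131554e+01,  2.83145163e+01,  7.71285503e+01,  1.38557702e-04,
        7.46283369e+01, -5.47235736e+00]), 'joint_vel': array([-0.1001873 , -0.05601022,  0.02683732, -0.08037875, -0.02101566,
        0.00386862]), 'effort': array([ 1.44143141e-04, -8.78838229e+01, -3.81853580e+01,  7.06069241e-02,
        5.31857705e-02, -8.91421269e-05]), 'tcp_pos': array([0.16283143, 0.60300847, 0.21333387]), 'tcp_rot': array([[-9.65406537e-01,  2.60748968e-01, -4.40389334e-04],
       [ 2.60749312e-01,  9.65405841e-01, -1.16582275e-03],
       [ 1.21167357e-04, -1.24032411e-03, -9.99999223e-01]]), 'ft_force': array([-0.16883791,  0.74241886, -0.08716402]), 'wrist_torque': array([0.00812078, 0.02368175, 0.0333617 ]), 'width': 0.0915207633254483}
side {'vfov': 51.11194534961756, 'cx': 262.6400996755203, 'cy': 192.8977060420062, 'origin': array([0.27666356, 0.49158565, 0.51875574]), 'orientation': array([[-0.90058838, -0.25715484,  0.35044537],
       [-0.43429893,  0.56577267, -0.70091777],
       [-0.01802802, -0.78343645, -0.62121037]])}
bung mask 0.87 [167.
[... 484 characters left out ...]
-0.0056738 ],
       [ 0.00627438, -0.15051654, -0.98858758]])}
bung mask 0.6 [126.3, 164.7, 22.5, 19.0]
bung pt 0.52 [145.9, 181.9]
valve mask 0.72 [119.5, 160.9, 59.2, 51.0]
valve pt 0.89 [152.8, 186.3]
other_valve mask 0.62 [216.3, 155.3, 44.2, 55.0]
other_valve pt 0.9 [238.6, 181.9]
tub mask 0.67 [337.6, 156.2, 125.9, 142.4]
tub pt 0.61 [392.1, 224.8]
wrist {'vfov': 59.25858359369005, 'cx': 254.34936916525717, 'cy': 192.26370449656966, 'origin': array([0.09785625, 0.62067624, 0.38546151]), 'orientation': array([[ 2.60599355e-01,  9.36955093e-01,  2.32815656e-01],
       [ 9.65447017e-01, -2.52954021e-01, -6.26603571e-02],
       [ 1.81715493e-04,  2.41100429e-01, -9.70500155e-01]])}
1.35
```

```bash
python3 - <<'E'
import cv2,numpy as np
a=cv2.imread("pics/side0.png");b=cv2.imread("pics/top0.png")
cv2.imwrite("pics/s0z.png",cv2.resize(a[90:340,140:420],None,fx=2.4,fy=2.4,interpolation=2))
cv2.imwrite("pics/t0z.png",cv2.resize(b[130:310,100:480],None,fx=2.1,fy=2.1,interpolation=2))
E
```

```text
(no output)
```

View pics/s0z.png

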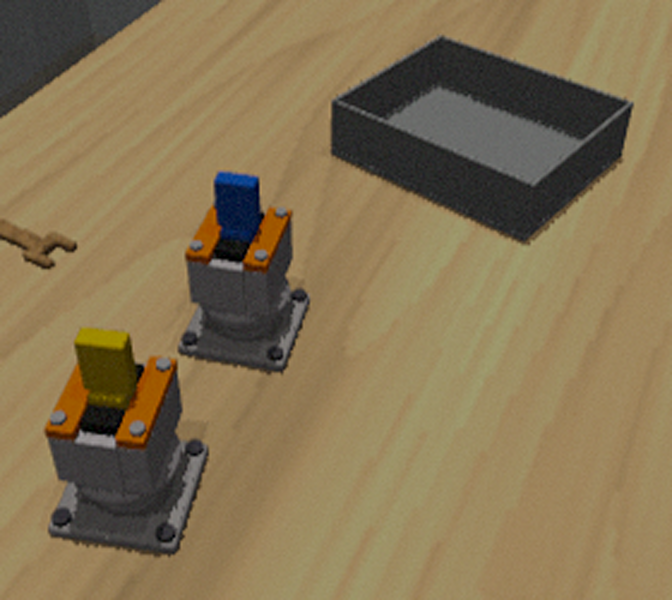

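View pics/t0z.png

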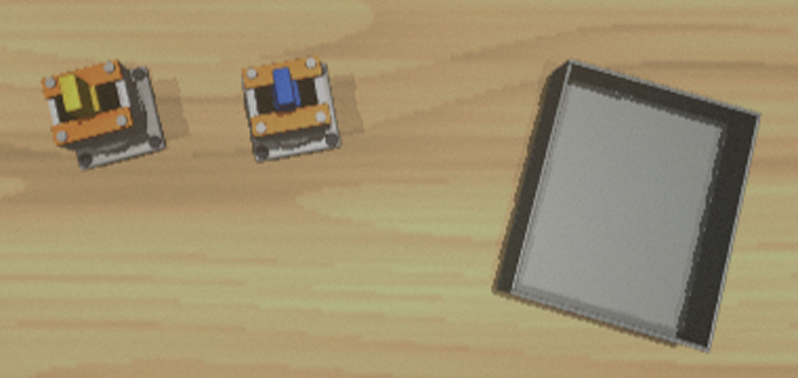

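View pics/wrist0.png

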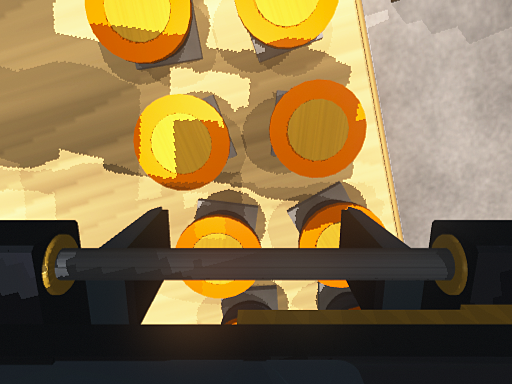

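The side and top views show the yellow bung's valve at about (195,280) in the side picture and (150,180) in the top picture. The blue one is next to it and the tub is to the right. I'll zoom in to get corners.

```bash
python3 - <<'E'
import cv2,numpy as np
a=cv2.imread("pics/side0.png");b=cv2.imread("pics/top0.png")
A=cv2.resize(a[222:322,155:235],None,fx=6,fy=6,interpolation=2)
B=cv2.resize(b[155:215,112:184],None,fx=8,fy=8,interpolation=2)
A=cv2.convertScaleAbs(A,alpha=1.6);B=cv2.convertScaleAbs(B,alpha=1.2)
cv2.imwrite("pics/s0zz.png",A);cv2.imwrite("pics/t0zz.png",B)
E
```

```text
(no output)
```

View pics/s0zz.png

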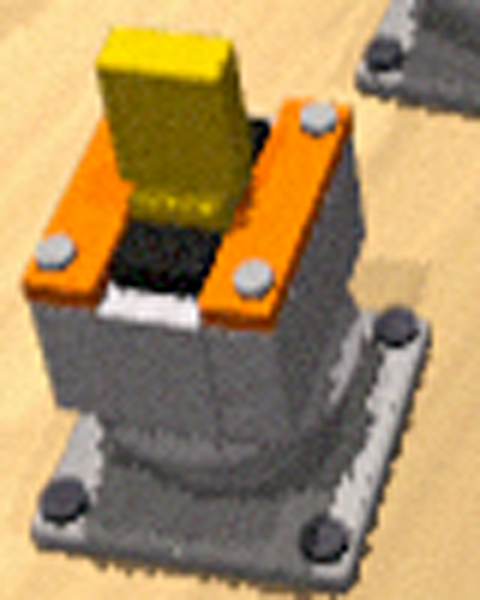

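View pics/t0zz.png

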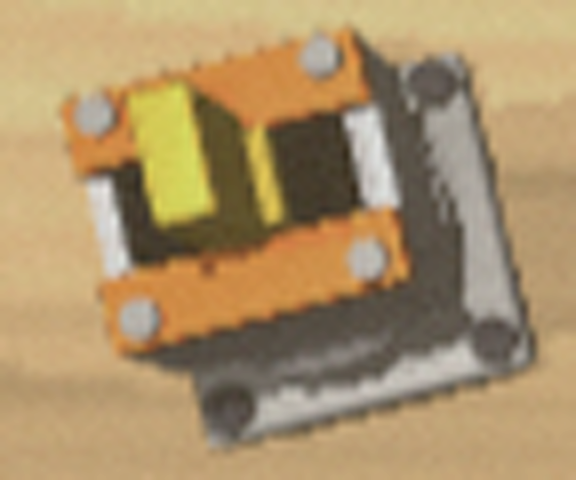

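```bash
cat > h.py <<'E'
import numpy as np
from plant import *
from scipy.optimize import least_squares
def proj(ci,P):
    R=np.array(ci["orientation"]);c=(np.asarray(P)-ci["origin"])@R
    f=192/np.tan(np.radians(ci["vfov"]/2))
    return np.c_[ci["cx"]+f*c[:,0]/c[:,2],ci["cy"]+f*c[:,1]/c[:,2]]
def rz(a):
    c,s=np.cos(a),np.sin(a);return np.array([[c,-s,0],[s,c,0],[0,0,1.]])
E
python3 - <<'E'
from h import *
T=camera_info("top");S=camera_info("side")
g=.096;p=.142
# valve frame approx world: image-left(top)=+y, image-up=+x
top=[((.030,.034,g),(65,105)),((.030,-.034,g),(352,30)),((-.030,-.034,g),(408,255)),((-.030,.034,g),(112,340)),
 ((.015,.007,p),(128,95)),((.015,-.007,p),(187,84)),((-.015,-.007,p),(215,212)),((-.015,.007,p),(156,226)),((-.042,-.042,0),(528,368)),((-.042,.042,0),(210,447))]
side=[((.015,.007,p),(98,70)),((-.015,.007,p),(227,82)),((.015,-.007,p),(112,29)),((-.015,-.007,p),(235,40)),
 ((.030,.034,g),(25,283)),((-.030,.034,g),(275,313)),((-.030,-.034,g),(352,105)),((.042,.042,0),(33,550)),((-.042,.042,0),(350,590))]
m1=np.array([a for a,_ in top]);t=np.array([b for _,b in top])/8.+[112,155]
m2=np.array([a for a,_ in side]);u=np.array([b for _,b in side])/6.+[155,222]
def res(q,w=(1,1)):
    R=rz(q[2]);o=np.array([q[0],q[1],0])
    return np.r_[(w[0]*(proj(T,m1@R.T+o)-t)).ravel(),(w[1]*(proj(S,m2@R.T+o)-u)).ravel()]
for w in((1,1),(1,0),(0,1)):
    r=least_squares(res,[.45,.22,.2],args=(w,));print(r.x[:2],np.degrees(r.x[2]))
    print(np.round(r.fun.reshape(-1,2),1).tolist())
# other valve, tub: plane points
def back(ci,uv,z):
    f=192/np.tan(np.radians(ci["vfov"]/2));d=np.array(ci["orientation"])@[(uv[0]-ci["cx"])/f,(uv[1]-ci["cy"])/f,1]
    o=np.array(ci["origin"]);return o+d*(z-o[2])/d[2]
print("other",back(T,(238.6,181.9),0),back(S,(243,222.1),0)); print("tub",back(T,(392.1,224.8),0),back(S,(335.8,156),0))
for uv in((570,62),(760,115),(710,350),(494,292)):print(back(T,(100+uv[0]/2.1,130+uv[1]/2.1),.06))
E
```

```text
[0.55437869 0.18354257] 15.833626248184897
[[-1.7, 0.3], [-1.0, -0.2], [-0.2, 3.2], [-0.3, 2.7], [-1.5, 0.5], [-0.8, -0.3], [-0.3, 0.6], [-1.1, 1.0], [1.1, 0.1], [0.6, 1.3], [-1.3, -2.1], [-1.6, -1.7], [-0.1, -2.3], [0.2, -1.8], [-1.0, -1.2], [-0.8, -0.9], [-0.3, -1.3], [-0.4, -0.4], [0.3, 0.6]]
[0.55611318 0.18249955] 14.614145849477042
[[-0.8, -1.1], [0.1, -0.8], [0.1, 2.7], [-0.1, 1.4], [-0.7, -0.6], [0.1, -1.3], [0.2, -0.3], [-0.6, -0.0], [1.4, -0.2], [0.6, 0.2], [-0.0, -0.0], [-0.0, -0.0], [-0.0, -0.0], [-0.0, -0.0], [-0.0, -0.0], [-0.0, -0.0], [-0.0, -0.0], [-0.0, -0.0], [-0.0, 0.0]]
[0.55248109 0.18507002] 16.117894852504104
[[-0.0, 0.0], [-0.0, 0.0], [-0.0, 0.0], [-0.0, 0.0], [-0.0, 0.0], [-0.0, 0.0], [-0.0, 0.0], [-0.0, 0.0], [0.0, 0.0], [-0.0, 0.0], [-0.8, -1.0], [-1.0, -0.6], [0.3, -1.1], [0.8, -0.8], [-0.4, 0.1], [-0.1, 0.3], [0.2, -0.4], [0.1, 0.9], [1.1, 1.8]]
other [0.56567632 0.01103    0.        ] [0.56448789 0.00253148 0.        ]
tub [ 0.47906992 -0.30081292  0.        ] [ 0.4738228  -0.28963354  0.        ]
[ 0.60070297 -0.24615011  0.06      ]
[ 0.55245469 -0.41671086  0.06      ]
[ 0.34585158 -0.35761304  0.06      ]
[ 0.3945682  -0.17120433  0.06      ]
```

```bash
cat >> h.py <<'E'
from scipy.spatial.transform import Rotation as Ro
def goal(yaw,tilt=0,flip=1):
    # tool z down, tool y along +valve y ; tilt about valve x
    V=rz(np.radians(yaw))@Ro.from_euler('x',tilt,degrees=True).as_matrix()
    return V@np.array([[-1,0,0],[0,1,0],[0,0,-1.]]).T
def rel(p,R,p0=None,R0=None):
    s=sense();p0=s["tcp_pos"] if p0 is None else p0;R0=s["tcp_rot"] if R0 is None else R0
    R0=np.array(R0)
    return np.round(R0.T@(np.array(p)-p0),4),np.round(Ro.from_matrix(R0.T@R).as_rotvec(degrees=True),2)
E
python3 - <<'E'
from h import *
print(rel([.163,.603,.27],goal(15.5)))
print(rel([.5545,.1835,.25],goal(15.5)))
E
```

```text
(array([-0.0001, -0.0004, -0.0561]), array([ -0.  ,  -0.  , -30.61]))
(array([-0.4875, -0.3033, -0.0361]), array([ -0.  ,  -0.  , -30.61]))
```

>>> jog_arm(steps=[[-1, 0, 0, -0.05, 0, 0, 0], [-1, -0.04, -0.025, -0.06, 0, 0, -4], [-1, -0.08, -0.05, -0.06, 0, 0, -8], [-1, -0.12, -0.075, -0.06, 0, 0, -12], [-1, -0.16, -0.1, -0.06, 0, 0, -16], [-1, -0.2, -0.125, -0.06, 0, 0, -20], [-1, -0.24, -0.15, -0.06, 0, 0, -24], [-1, -0.28, -0.175, -0.06, 0, 0, -28]], newtons=40)

```text
time: 2.15
tcp_pos: [0.3887, 0.3599, 0.2741]
tcp_rot: [[-0.974, -0.226, 0.0], [-0.226, 0.974, 0.0], [-0.0, 0.0, -1.0]]
ft_force: [0.8, 1.2, 0.2]
width: 0.0911
```

```bash
python3 - <<'E'
from h import *
print(sense()["time"],rel([.5545,.1835,.25],goal(15.5)))
E
```

```text
2.15 (array([-0.1217, -0.2093,  0.0241]), array([ 0.01,  0.02, -2.44]))
```

>>> jog_arm(steps=[[-1, -0.025, -0.042, 0.005, 0, 0, -2.4], [-1, -0.05, -0.084, 0.01, 0, 0, -2.4], [-1, -0.075, -0.126, 0.015, 0, 0, -2.4], [-1, -0.1, -0.168, 0.02, 0, 0, -2.4], [-1, -0.121, -0.207, 0.024, 0, 0, -2.4], [-1, -0.121, -0.207, 0.024, 0, 0, -2.4]])

```text
time: 2.75
tcp_pos: [0.5547, 0.1827, 0.2491]
tcp_rot: [[-0.966, -0.26, 0.0], [-0.26, 0.966, -0.001], [-0.0, -0.001, -1.0]]
ft_force: [-0.3, 1.1, -0.4]
width: 0.091
```

```bash
python3 - <<'E'
from h import *
import cv2
print(sense()["time"],rel([.5545,.1835,.15],goal(15.5)))
W=camera_info("wrist");im=capture("wrist")
d=masks_of("bung","wrist")
print([(x["p"],x["rect"]) for x in d])
R=rz(np.radians(15.5));P=np.array([[a,b,.142] for a in(.015,-.015) for b in(.007,-.007)]+[[a,b,.096] for a in(.03,-.03) for b in(.034,-.034)])@R.T+[.5545,.1835,0]
q=proj(W,P);print(q.round(1).tolist())
im=im[:,:,::-1].copy();cv2.imwrite("pics/w1raw.png",im)
for x in q:cv2.circle(im,tuple(int(v) for v in x.round()),2,(255,0,255),-1)
cv2.imwrite("pics/w1.png",im)
E
```

```text
2.75 (array([0.    , 0.001 , 0.0991]), array([-0.07,  0.01, -0.45]))
[(0.56, [243.1, 166.9, 24.7, 39.5])]
[[264.1, 207.2], [247.8, 207.3], [264.1, 172.8], [247.4, 173.0], [289.8, 208.3], [222.0, 208.8], [290.9, 148.4], [220.1, 148.9]]
```

View pics/w1.png

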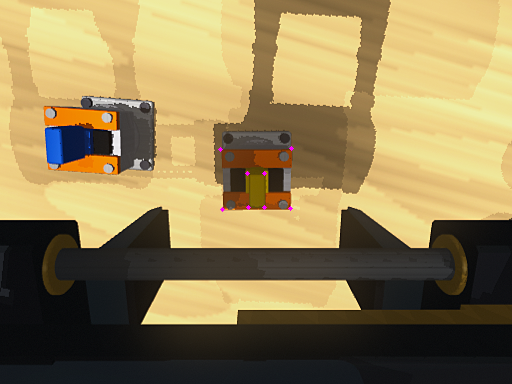

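The projected corners (pink) match the wrist picture to about 1 px: the paddle top spans (248..266, 172..207), and the gasket is aligned. I'll descend with a small yaw and y trim.

>>> jog_arm(steps=[[-1, 0, 0.0012, 0.03, 0, 0, -0.3], [-1, 0, 0.0012, 0.06, 0, 0, -0.3], [-1, 0, 0.0012, 0.09, 0, 0, -0.3], [-1, 0, 0.0012, 0.115, 0, 0, -0.3], [-1, 0, 0.0012, 0.13, 0, 0, -0.3], [-1, 0, 0.0012, 0.139, 0, 0, -0.3], [-1, 0, 0.0012, 0.139, 0, 0, -0.3]])

```text
time: 3.55
tcp_pos: [0.5505, 0.1885, 0.1103]
tcp_rot: [[-0.963, -0.27, -0.001], [-0.27, 0.963, -0.0], [0.001, 0.0, -1.0]]
ft_force: [0.2, -0.0, 0.3]
width: 0.0911
```

```bash
python3 - <<'E'
from h import *
import cv2
print(sense()["time"],rel([.5545,.1835,.11],goal(15.5)))
a=capture("side")[:,:,::-1];b=capture("top")[:,:,::-1]
A=cv2.resize(a[200:330,110:270],None,fx=4,fy=4,interpolation=2)
B=cv2.resize(b[130:240,80:220],None,fx=4,fy=4,interpolation=2)
cv2.imwrite("pics/s2.png",cv2.convertScaleAbs(A,alpha=1.5));cv2.imwrite("pics/t2.png",B)
E
```

```text
3.55 (array([-0.0025, -0.0058,  0.0003]), array([ 0.01, -0.08,  0.14]))
```

View pics/s2.png

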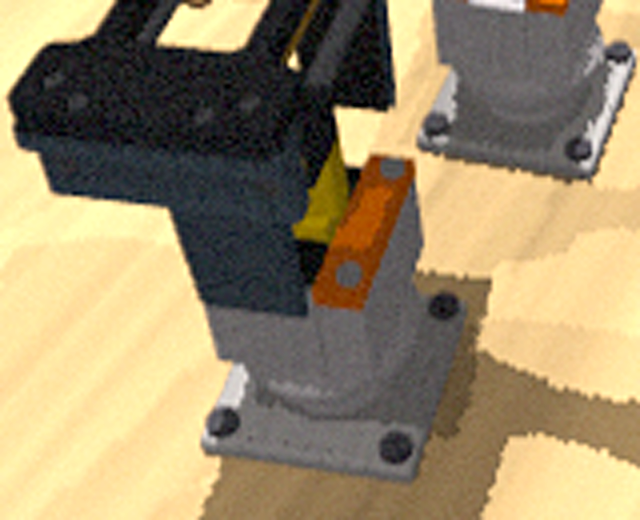

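The side view shows the fingers around the paddle with clearance above the gasket. The TCP is about 6 mm off, because the commanded pose was ahead of the measured one, so I'll correct that first and then close.

>>> jog_arm(steps=[[-1, -0.0025, -0.0055, 0, 0, 0, 0], [-1, -0.0025, -0.0055, 0, 0, 0, 0]])

```text
time: 3.85
tcp_pos: [0.5563, 0.1828, 0.1118]
tcp_rot: [[-0.963, -0.269, 0.002], [-0.269, 0.963, 0.0], [-0.002, -0.0, -1.0]]
ft_force: [-0.2, -0.4, -0.1]
width: 0.0913
```

```bash
python3 - <<'E'
from h import *
print(sense()["time"],sense()["ft_force"],rel([.5545,.1835,.11],goal(15.5)))
E
```

```text
3.85 [-0.20835295 -0.37137987 -0.1039975 ] (array([0.0016, 0.0012, 0.0018]), array([-0.02,  0.1 ,  0.08]))
```

>>> jog_arm(steps=[[0.2, 0, 0, 0, 0, 0, 0], [0.2, 0, 0, 0, 0, 0, 0], [0.2, 0, 0, 0, 0, 0, 0]])

```text
time: 4.15
tcp_pos: [0.5553, 0.1832, 0.111]
tcp_rot: [[-0.963, -0.269, 0.0], [-0.269, 0.963, 0.0], [-0.0, 0.0, -1.0]]
ft_force: [-0.1, 0.5, -0.4]
width: 0.0703
```

```bash
python3 - <<'E'
from h import *
s=sense();print(s["time"],s["ft_force"],s["width"],s["joint_vel"],rel([.5545,.1835,.11],goal(15.5)))
E
```

```text
4.15 [-0.10555716  0.50066234 -0.35003347] 0.07027266139206148 [ 0.04100098  0.07041441  0.03894391 -0.00140372 -0.01847194  0.06582746] (array([0.0007, 0.0005, 0.001 ]), array([0.  , 0.01, 0.08]))
```

Settled within 1 mm. Closing now.

>>> jog_arm(steps=[[1, 0, 0, 0, 0, 0, 0], [1, 0, 0, 0, 0, 0, 0], [1, 0, 0, 0, 0, 0, 0], [1, 0, 0, 0, 0, 0, 0], [1, 0, 0, 0, 0, 0, 0], [1, 0, 0, 0, 0, 0, 0], [1, 0, 0, 0, 0, 0, 0], [1, 0, 0, 0, 0, 0, 0]], newtons=45)

```text
time: 4.95
tcp_pos: [0.5552, 0.1836, 0.1109]
tcp_rot: [[-0.963, -0.269, -0.0], [-0.269, 0.963, 0.001], [-0.0, 0.001, -1.0]]
ft_force: [-0.5, 4.8, 0.1]
width: 0.0134
```

```bash
python3 - <<'E'
from h import *
s=sense();print(s["time"],s["ft_force"],s["wrist_torque"],s["width"],rel([.5545,.1835,.11],goal(15.5)))
E
```

```text
4.95 [-0.46384237  4.79708441  0.05498082] [ 0.96037795  0.18303236 -0.02292753] 0.013406096168012426 (array([0.0007, 0.0001, 0.0009]), array([0.04, 0.  , 0.08]))
```

>>> jog_arm(steps=[[1, 0, 0.0013, 0, 1.5, 0, 0], [1, 0, 0.0027, 0.0001, 3, 0, 0], [1, 0, 0.004, 0.0002, 4.5, 0, 0], [1, 0, 0.0053, 0.0003, 6, 0, 0], [1, 0, 0.0053, 0.0003, 6, 0, 0]])

```text
time: 5.45
tcp_pos: [0.554, 0.1882, 0.1107]
tcp_rot: [[-0.963, -0.268, 0.029], [-0.27, 0.957, -0.102], [-0.0, -0.106, -0.994]]
ft_force: [1.3, -6.3, 2.6]
width: 0.0136
```

```bash
python3 - <<'E'
from h import *
s=sense();print(s["time"],s["ft_force"],s["wrist_torque"],s["width"],rel([.5545,.1835,.11],goal(15.5)))
E
```

```text
5.45 [ 1.33173384 -6.27347319  2.61438246] [-1.09442113 -0.246733   -0.0256627 ] 0.013558553187323578 (array([ 0.0008, -0.0046,  0.0012]), array([-6.1 ,  0.02,  0.15]))
```

>>> jog_arm(steps=[[1, 0, 0.0013, 0, 1.5, 0, 0], [1, 0, 0.0027, 0.0001, 3, 0, 0], [1, 0, 0.004, 0.0002, 4.5, 0, 0], [1, 0, 0.0049, 0.0003, 5.5, 0, 0], [1, 0, 0.0049, 0.0003, 5.5, 0, 0]])

```text
time: 5.95
tcp_pos: [0.5528, 0.1928, 0.1099]
tcp_rot: [[-0.963, -0.264, 0.054], [-0.269, 0.943, -0.193], [-0.0, -0.2, -0.98]]
ft_force: [1.3, -6.1, 4.4]
width: 0.0136
```

```bash
python3 - <<'E'
from h import *
s=sense();print(s["time"],s["ft_force"],s["wrist_torque"],s["width"],rel([.5545,.1835,.11],goal(15.5)))
E
```

```text
5.95 [ 1.30085372 -6.10246414  4.41951228] [-1.04000656 -0.25304506 -0.09186256] 0.013634609119557125 (array([ 0.0009, -0.0093,  0.0018]), array([-11.56,   0.02,   0.13]))
```

>>> jog_arm(steps=[[1, 0, -0.0027, 0.0001, -3, 0, 0], [1, 0, -0.0053, 0.0003, -6, 0, 0], [1, 0, -0.008, 0.0006, -9, 0, 0], [1, 0, -0.0106, 0.0011, -12, 0, 0], [1, 0, -0.0132, 0.0017, -15, 0, 0], [1, 0, -0.0158, 0.0025, -18, 0, 0], [1, 0, -0.0179, 0.0032, -20.5, 0, 0], [1, 0, -0.0199, 0.0041, -23, 0, 0]])

```text
time: 6.75
tcp_pos: [0.558, 0.1744, 0.1103]
tcp_rot: [[-0.963, -0.263, -0.054], [-0.268, 0.943, 0.197], [-0.001, 0.204, -0.979]]
ft_force: [-4.2, 9.4, 6.8]
width: 0.0139
```

>>> jog_arm(steps=[[1, 0, 0, 0, 0, 0, 0], [1, 0, 0, 0, 0, 0, 0]])

```text
time: 6.95
tcp_pos: [0.558, 0.1743, 0.11]
tcp_rot: [[-0.964, -0.262, -0.054], [-0.268, 0.944, 0.195], [-0.0, 0.202, -0.979]]
ft_force: [-1.2, 8.5, 3.2]
width: 0.0138
```

```bash
python3 - <<'E'
from h import *
s=sense();print(s["time"],s["ft_force"],s["wrist_torque"],s["width"],rel([.5545,.1835,.11],goal(15.5)))
E
```

```text
6.95 [-1.18497638  8.48398154  3.21525401] [ 1.86839276  0.30815446 -0.00662664] 0.013820017745382124 (array([0.0009, 0.0096, 0.002 ]), array([11.68,  0.02,  0.02]))
```

>>> jog_arm(steps=[[1, 0, 0.0027, 0.0001, 3, 0, 0], [1, 0, 0.0053, 0.0003, 6, 0, 0], [1, 0, 0.008, 0.0006, 9, 0, 0], [1, 0, 0.0102, 0.001, 11.6, 0, 0], [1, 0, 0.0102, 0.001, 11.6, 0, 0]])

```text
time: 7.45
tcp_pos: [0.5551, 0.1843, 0.1109]
tcp_rot: [[-0.963, -0.271, 0.001], [-0.271, 0.963, -0.002], [-0.0, -0.002, -1.0]]
ft_force: [-0.5, -0.3, 3.4]
width: 0.0139
```

```bash
python3 - <<'E'
from h import *
import cv2
s=sense();print(s["time"],s["ft_force"],s["wrist_torque"],s["width"],rel([.5545,.1835,.11],goal(15.5)))
E
```

```text
7.45 [-0.54403121 -0.33325138  3.41713589] [-0.06794599  0.1629084  -0.0679877 ] 0.013875672781118236 (array([ 0.0008, -0.0006,  0.0009]), array([-0.11,  0.02,  0.19]))
```

Lateral load is back to zero. Next, a gentle test lift.

>>> jog_arm(steps=[[1, 0, 0, -0.003, 0, 0, 0], [1, 0, 0, -0.006, 0, 0, 0], [1, 0, 0, -0.009, 0, 0, 0], [1, 0, 0, -0.012, 0, 0, 0]])

```text
time: 7.85
tcp_pos: [0.5555, 0.1828, 0.1231]
tcp_rot: [[-0.963, -0.268, 0.0], [-0.268, 0.963, -0.001], [-0.0, -0.001, -1.0]]
ft_force: [-0.8, 0.4, 0.4]
width: 0.0137
```

>>> jog_arm(steps=[[1, 0, 0, -0.012, 0, 0, 0], [1, 0, 0, -0.025, 0, 0, 0], [1, 0, 0, -0.04, 0, 0, 0], [1, 0, 0, -0.06, 0, 0, 0], [1, 0, 0, -0.085, 0, 0, 0], [1, 0, 0, -0.115, 0, 0, 0], [1, 0, 0, -0.135, 0, 0, 0], [1, 0, 0, -0.135, 0, 0, 0]])

```text
time: 8.65
tcp_pos: [0.5567, 0.1838, 0.2619]
tcp_rot: [[-0.963, -0.269, 0.006], [-0.269, 0.963, -0.0], [-0.006, -0.002, -1.0]]
ft_force: [-0.4, -0.6, -0.4]
width: 0.0139
```

```bash
python3 - <<'E'
from h import *
import cv2
s=sense();print(s["time"],s["ft_force"],s["wrist_torque"],s["width"])
a=capture("side")[:,:,::-1];b=capture("top")[:,:,::-1]
cv2.imwrite("pics/s3.png",cv2.convertScaleAbs(a,alpha=1.5));cv2.imwrite("pics/t3.png",b)
def back(ci,uv,z):
    f=192/np.tan(np.radians(ci["vfov"]/2));d=np.array(ci["orientation"])@[(uv[0]-ci["cx"])/f,(uv[1]-ci["cy"])/f,1]
    o=np.array(ci["origin"]);return o+d*(z-o[2])/d[2]
T=camera_info("top")
C=[back(T,(100+u/2.1,130+v/2.1),.06) for u,v in((570,62),(760,115),(710,350),(494,292))]
print(np.mean(C,0))
for y in(15.5,-13,10):print(rel([.473,-.298,.25],goal(y)))
E
```

```text
8.65 [-0.35363247 -0.56593192 -0.38750769] [ 0.05635874 -0.01052676 -0.02564879] 0.013882057384667313
[ 0.47339436 -0.29791958  0.06      ]
(array([ 0.2086, -0.4416,  0.0091]), array([-0.1 ,  0.07,  0.09]))
(array([ 0.2086, -0.4416,  0.0091]), array([-0.08,  0.09, 28.59]))
(array([ 0.2086, -0.4416,  0.0091]), array([-0.1 ,  0.07,  5.59]))
```

View pics/s3.png

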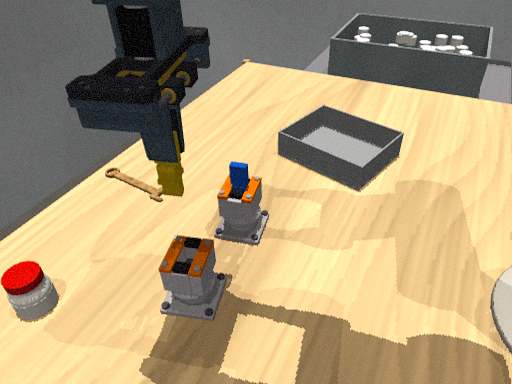

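View pics/t3.png

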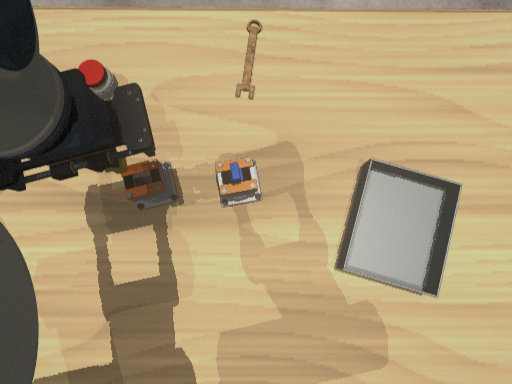

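The bung is out and held at (172,180) in the side picture. The valve's port is empty and the blue valve hasn't moved. Carrying it to the tub, turning so the bung will topple along the tub's long side.

>>> jog_arm(steps=[[1, 0.013, -0.0276, 0, 0, 0, 7.5], [1, 0.026, -0.0552, 0, 0, 0, 15], [1, 0.039, -0.0828, 0, 0, 0, 22.5], [1, 0.052, -0.1104, 0, 0, 0, 30], [1, 0.065, -0.138, 0, 0, 0, 37.5], [1, 0.078, -0.1656, 0, 0, 0, 45], [1, 0.091, -0.193, 0, 0, 0, 52.5], [1, 0.104, -0.221, 0, 0, 0, 60]])

```text
time: 9.55
tcp_pos: [0.5135, -0.0584, 0.2574]
tcp_rot: [[-0.711, 0.704, -0.001], [0.704, 0.711, -0.001], [-0.0, -0.002, -1.0]]
ft_force: [0.8, 0.1, -0.8]
width: 0.0139
```

>>> jog_arm(steps=[[1, 0, 0, 0, 0, 0, 0]])

```text
time: 9.65
tcp_pos: [0.5134, -0.0602, 0.2574]
tcp_rot: [[-0.709, 0.705, -0.001], [0.705, 0.709, -0.002], [-0.001, -0.002, -1.0]]
ft_force: [1.0, -1.0, -0.0]
width: 0.0137
```

```bash
python3 - <<'E'
from h import *
s=sense();print(s["time"],s["joints"].round(1),s["width"])
print(rel([.473,-.298,.25],goal(15.5-122)))
E
```

```text
9.65 [-13.2  17.1  88.5  -0.1  74.4 -58.3] 0.013667483805975902
(array([-0.1391, -0.1971,  0.0079]), array([-0.11,  0.1 , 61.66]))
```

>>> jog_arm(steps=[[1, -0.0174, -0.0246, 0, 0, 0, 7.7], [1, -0.0348, -0.0493, 0, 0, 0, 15.4], [1, -0.0522, -0.074, 0, 0, 0, 23], [1, -0.07, -0.0986, 0, 0, 0, 31], [1, -0.087, -0.123, 0, 0, 0, 38], [1, -0.104, -0.148, 0, 0, 0, 46], [1, -0.122, -0.172, 0, 0, 0, 54], [1, -0.139, -0.197, 0, 0, 0, 61.5]])

```text
time: 10.45
tcp_pos: [0.4755, -0.2958, 0.2578]
tcp_rot: [[0.278, 0.961, -0.001], [0.961, -0.278, -0.001], [-0.001, -0.0, -1.0]]
ft_force: [0.4, 0.8, -0.9]
width: 0.0138
```

>>> jog_arm(steps=[[1, 0, 0, 0.01, 0, 0, 0], [1, 0, 0, 0.01, 0, 0, 0]])

```text
time: 10.65
tcp_pos: [0.4751, -0.2946, 0.2467]
tcp_rot: [[0.273, 0.962, -0.002], [0.962, -0.273, 0.001], [0.0, -0.002, -1.0]]
ft_force: [-0.1, 0.2, -0.5]
width: 0.0134
```

```bash
python3 - <<'E'
from h import *
import cv2
s=sense();print(s["time"],s["joints"].round(1),s["width"])
print(rel([.473,-.298,.07],goal(15.5-122)))
a=capture("side")[:,:,::-1]
cv2.imwrite("pics/s4.png",cv2.convertScaleAbs(a,alpha=1.5))
E
```

```text
10.65 [-37.9  21.2  83.8  -0.   75.1 -22.1] 0.013390999168420452
(array([-0.0039, -0.0007,  0.1767]), array([-0.12, -0.  ,  0.67]))
```

View pics/s4.png

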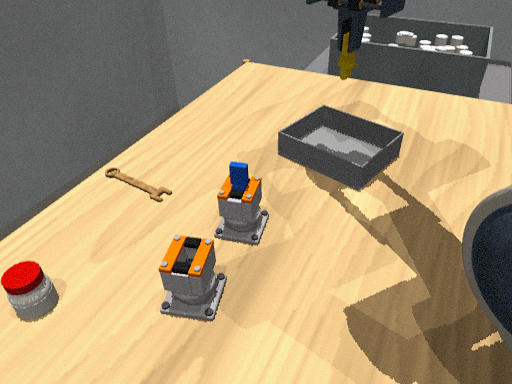

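The bung is held over the tub, with its tip at about (345,75) in the side picture. Lowering now.

>>> jog_arm(steps=[[1, -0.003, 0, 0.035, 0, 0, 0], [1, -0.003, 0, 0.07, 0, 0, 0], [1, -0.003, 0, 0.105, 0, 0, 0], [1, -0.003, 0, 0.135, 0, 0, 0], [1, -0.003, 0, 0.155, 0, 0, 0], [1, -0.003, 0, 0.166, 0, 0, 0], [1, -0.003, 0, 0.172, 0, 0, 0], [1, -0.003, 0, 0.172, 0, 0, 0]])

```text
time: 11.5
tcp_pos: [0.4753, -0.2981, 0.0766]
tcp_rot: [[0.273, 0.962, 0.0], [0.962, -0.273, -0.002], [-0.001, 0.001, -1.0]]
ft_force: [-0.8, 0.7, 0.3]
width: 0.0138
```

>>> jog_arm(steps=[[1, 0, 0, 0.003, 0, 0, 0], [1, 0, 0, 0.006, 0, 0, 0], [1, 0, 0, 0.008, 0, 0, 0], [1, 0, 0, 0.008, 0, 0, 0]])

```text
time: 11.9
tcp_pos: [0.4751, -0.2986, 0.0686]
tcp_rot: [[0.274, 0.962, 0.0], [0.962, -0.274, -0.002], [-0.002, 0.001, -1.0]]
ft_force: [0.5, 0.0, 0.8]
width: 0.0138
```

Bung foot is about 5 mm above the tub floor. Releasing.

>>> jog_arm(steps=[[-1, 0, 0, 0, 0, 0, 0], [-1, 0, 0, 0, 0, 0, 0], [-1, 0, 0, 0, 0, 0, 0], [-1, 0, 0, 0, 0, 0, 0], [-1, 0, 0, 0, 0, 0, 0], [-1, 0, 0, 0, 0, 0, 0], [-1, 0, 0, 0, 0, 0, 0], [-1, 0, 0, 0, 0, 0, 0]])

```text
time: 12.7
tcp_pos: [0.4751, -0.2986, 0.0686]
tcp_rot: [[0.274, 0.962, 0.0], [0.962, -0.274, -0.002], [-0.001, 0.001, -1.0]]
ft_force: [-0.3, -0.0, 0.8]
width: 0.0751
```

>>> jog_arm(steps=[[-1, 0, 0, -0.01, 0, 0, 0], [-1, 0, 0, -0.025, 0, 0, 0], [-1, 0, 0, -0.045, 0, 0, 0], [-1, 0, 0, -0.075, 0, 0, 0], [-1, 0, 0, -0.11, 0, 0, 0], [-1, 0, 0, -0.15, 0, 0, 0], [-1, 0, 0, -0.19, 0, 0, 0], [-1, 0, 0, -0.19, 0, 0, 0]])

```text
time: 13.5
tcp_pos: [0.4769, -0.2997, 0.2646]
tcp_rot: [[0.274, 0.962, 0.008], [0.962, -0.274, -0.007], [-0.005, 0.009, -1.0]]
ft_force: [0.7, -0.6, -0.2]
width: 0.0911
```

```bash
python3 - <<'E'
from h import *
import cv2
s=sense();print(s["time"],s["ft_force"],s["width"])
a=capture("side")[:,:,::-1];b=capture("top")[:,:,::-1]
cv2.imwrite("pics/s5.png",cv2.convertScaleAbs(a,alpha=1.5));cv2.imwrite("pics/t5.png",b)
for n in("side","top"):print([(d["p"],d["rect"]) for d in masks_of("bung",n)],[(d["p"],d["xy"]) for d in pinpoint("other_valve",n)])
E
```

```text
13.5 [ 0.65682474 -0.587475   -0.22764903] 0.09109180923051591
[(0.94, [296.0, 131.6, 39.1, 15.2])] [(0.79, [241.5, 226.3])]
[(0.81, [391.3, 178.5, 21.2, 40.6])] [(0.75, [238.3, 181.4])]
```

View pics/s5.png

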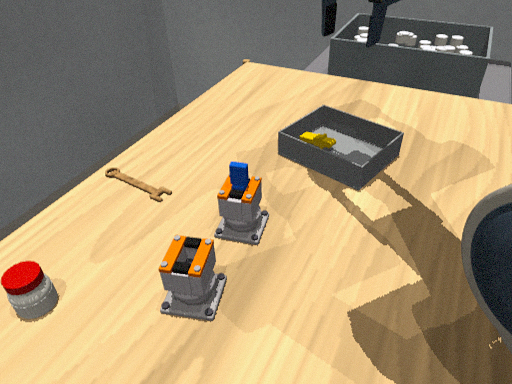

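View pics/t5.png

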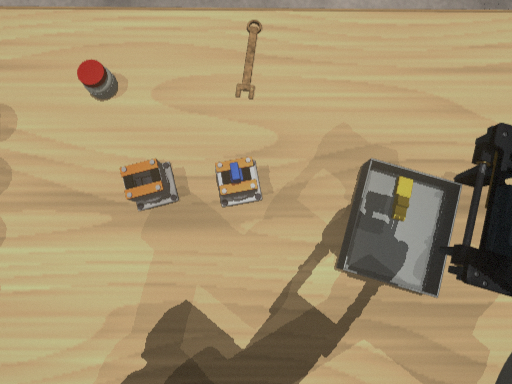

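The bung lies flat in the tub: (315,139) in the side picture and (402,199) in the top one. The blue valve is unmoved at (238,181), and the gripper is clear of everything. Handing in.

```bash
python3 - <<'E'
from plant import *
s=sense();print(s["time"],abs(s["joint_vel"]).max())
print(job_done())
E
```

```text
13.8 0.22988162761389652
the job is handed in; nothing more can be done
None
```

The yellow bung is out of its valve and lying flat in the grey tub. I handed the job in at 13.8 s of the 45 s allowed.

- **What I did:** I gripped the bung by its paddle and rocked it about 11.5° each way about its foot. The side force was 6–9 N while rocking and about zero once it was upright again. I then pulled it straight up with almost no resistance, carried it over and released it about 5 mm above the tub floor.
- **Last checks:** The side and top pictures both show the bung in the tub and the yellow bung's valve with an empty port. The gripper was open, well above the tub and touching nothing.
- **Blue bung's valve:** It stands as before. Its detected position matched the first pictures to within 1 pixel in the top view. In the side view it differed by about 4 pixels. I put that down to detection error, since nothing went near it and I saw no change in the pictures.
- **Corrected on the way:** After the first descent the tool was about 6 mm off to the side, so I re-centred it before closing the gripper. It touched nothing there.

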